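# Laser power reading through the beam-guard slot

## Task

Turn the laser unit's red attenuator lever down to the green mark on its scale (45 degrees) so that the beam cannot overload the sensor. Then lift the cordless power meter out of its charging cradle and gently pass its flat black blade down through the slot in the beam guard's lid without forcing it; keep the round sensor on the blade centred in the beam and facing the laser, handle clear of the lid, and finish while still holding the meter there, upright and steady, for the reading. Do not disturb the oil bottle, the coverslip box or the loupe.

Things in the scene. Friction and masses are not known exactly. Their poses are not given: they have to be found in the camera images.
- laser_unit: Fixed unit on a black plate 100 (x) x 296 (y) x 10 mm; origin under the plate's centre, z up. In a row on its y axis, tops above table: black laser head y 52..144 mm, top 85; aluminium attenuator block 56 x 56 at y 15, scale disc (72 mm) top 89; beam guard 66 x 80 at y -66, aluminium lid top 90, amber front window; beam dump y -105..-141, top 71. The beam runs along its -y at z 50 mm.
- attenuator_lever (a joint): Lever angle, rad, about the vertical pivot. 0: lever points along the unit's +y (to the laser); grows counter-clockwise seen from above; 1.571: along the unit's -x. Range 0 to 2.36. White line every 15 degrees; the green mark is at 45 degrees (0.785), 12 degrees wide; red arc (120 to 135 degrees): full power. Light friction (about 1 N at the knob), no spring, stays where left.
- lever_hinge (a point): Point on the lever's vertical pivot axis, at table height (z of the laser unit's origin); 15 mm along the unit's +y from its origin.
- lever_knob (a point): On the axis of the lever's upright round red knob (14 mm diameter), 48 mm from the pivot axis, 115.5 mm above the table; the knob's top is 10 mm above this point, its full thickness reaches 13 mm below it. The 7 mm wide lever arm under it has its top 98.5 mm above the table.
- slot_mouth (a point): Centre of the slot in the beam guard's lid, at the lid's top face, 90 mm above the table, 66 mm along the unit's -y from its origin. Axes as the laser unit. The slot is 32 mm long (unit's x) and 8 mm wide (y), goes through the 10 mm thick lid and has a 3 mm bevel round its mouth; below the lid the guard is hollow down to 10 mm above the table.
- beam_point (a point): Point on the beam axis straight below the slot's centre, 40 mm below the lid's top face. Axes as the laser unit; the laser lies towards +y.
- power_meter: Loose cordless power meter, about 0.12 kg, upright in its cradle. Origin at the centre of the blade's foot, z up. Black blade 30 (x) x 6 mm (y), z 0 to 66 mm, lowest 4 mm narrowed to 26 mm; white handle 36 (x) x 18 mm (y), z 66 to 148, blue band at its lower end. Round sensor on the blade's +y face. In the cradle the handle's underside rests on the cradle's top, foot 14 mm above the table.
- meter_sensor (a point): Centre of the meter's round sensor, on the blade's +y face: 14 mm above the blade's foot and 3 mm along the meter's +y from its axis. The +y axis of the meter points the way the sensor looks. Axes as the meter.
- meter_grip (a point): Point on the meter's axis in the middle of its handle, 112 mm above the blade's foot: the place to hold it, across the 18 mm thickness (fingers closing along the meter's y).
- cradle: Fixed charging cradle: grey block 56 x 34 mm, top 80 mm above the table, on a black foot 78 x 62 mm; origin under its centre. Its pocket (34 x 10 mm) holds the meter's blade; the meter comes free when lifted straight up by 66 mm. Same axes as the meter standing in it.
- oil_bottle: Bystander: brown dropper bottle, 30 mm across, 71 mm tall, origin at the centre of its underside.
- coverslip_box: Bystander: small white and grey box 37 x 37 x 18 mm, origin at the centre of its underside.
- loupe: Bystander: black round loupe 37 mm across, 31 mm tall, origin at the centre of its underside.

How it is judged:
On the way, in this order (a step that is already met when the one before it is completed fails the run):
1. the attenuator lever is set to the green mark (value of joint attenuator_lever between 0.685 and 0.885 rad), for 0.3 s.
2. the meter's blade is in the guard's slot, held in the gripper, sensor below the lid's top (z of meter_sensor in the frame of slot_mouth below -0.01 m and horizontal distance between meter_sensor and slot_mouth below 0.008 m and contact force between the fingers and power_meter above 1 N), for 0.1 s.
At the end, for the whole second after the job is handed in: Lever on the green mark (0.685-0.885 rad). Meter held by the gripper alone, still, through the slot: sensor within 6 mm of the beam in height, 5 mm sideways, facing the laser; upright and square within 0.12 rad; under 10 N on the guard (all of step 1 and z of meter_sensor in the frame of beam_point between -0.006 and 0.006 m and x of meter_sensor in the frame of beam_point between -0.005 and 0.005 m and y of meter_sensor in the frame of beam_point between 0 and 0.008 m and angle between power_meter's own z axis and vertical below 0.12 rad and angle between the y axis of power_meter and the y axis of laser_unit, either way round below 0.12 rad and contact force between the fingers and power_meter above 1 N and contact force between power_meter and laser_unit below 10 N and linear speed of power_meter below 0.02 m/s); the arm keeps its last pose, push and grip.
It fails at once if the sensor is in the beam while the lever is still above the green mark (distance between meter_sensor and beam_point below 0.02 m and value of joint attenuator_lever above 0.9 rad).
It fails at once if the meter is forced hard against the laser unit (over 30 N) (contact force between power_meter and laser_unit above 30 N).
It fails at once if a bystander (oil bottle, coverslip box, loupe) is pushed more than 20 mm (distance of any of oil_bottle, coverslip_box, loupe from where it was at the start of the episode above 0.02 m).
It also fails if it takes over 58 s, if anything falls off the work surface, if the arm or the gripper's body presses on something with over 40 N, if the wrist force passes 120 N, or if a joint passes its speed limit or range.

## Robot

A 7-joint arm with a two-finger parallel gripper is mounted at the origin on a cart in front of the work surface, level with it; the furniture and walls round the work are solid. World frame = base frame: x ahead of the robot, y to its left, z up, the work surface at z = 0. Lengths are in m, angles in rad, forces in N, time in s.
With the tool pointing down it reaches from about 0.35 to 0.9 m from the base axis. Payload 8.1 kg.
Tool frame: the origin (TCP) lies where the fingers leave the gripper's body, on its centre line; the fingertips stand 66 mm ahead of it and the grasp point (between the pads) lies 47 mm ahead of it; z points along the fingers, y is the line along which they close (so a half turn about z gives the same grasp; the last joint's range is limited). The gripper opens to 92 mm and grips with 3 to 60 N. Pads are 19 mm wide; open, the fingers measure 130 mm over their backs; the gripper's body (75 mm by 190 mm) begins 47 mm behind the grasp point.
Start: joints at [1.165, 0.434, 0.025, 1.573, -0.012, 1.134, -0.075], TCP at [0.186, -0.597, 0.292] pointing down, gripper open.
Joint ranges: [-2.62, 2.62], [-0.44, 2.09], [-1.27, 1.32], [0.08, 2.57], [-1.32, 4.46], [0.12, 2], [-2.74, 2.74]. Speed limits (rad/s): [2.22, 2.22, 3.01, 3.01, 3.14, 3.14, 3.14].

## Interface

Orientations are given as a rotation vector (axis times angle).
In Python, from cell import arm gives the robot as it stands.
- The arm moves only by the tool send_rows, never from a script. Its argument "motion" is text: rows parted by semicolons, each of 7 numbers parted by spaces: the closure, from 0 (fully open) to 1 (shut), then the shift along the world's x, y, z in m, then the turn, a rotation vector about the world's x, y, z in degrees. A call has 1 to 5 rows; each row shifts and turns the commanded pose from where the row before left it; what a row does not reach is not made up. A row lasts 1/8 s, in which the tool goes at most 62.5 mm and 10.7 degrees, less where a joint would pass 70% of its speed; a pose out of reach is approached as far as the arm can. A call is refused whole if a number of a shift passes 0.0625 or a number of a turn 10.7, either way. A call with a gripper value outside its range is refused whole. The fingers move at their own pace and stop on an object; "force" is the grip in N (left out, the last holds). Time passes only in rows, so rows that do not move let the fingers close. It gives the time, the measured TCP pose, the force, the opening and the grip force at its end, in the units of the state.
- arm.observe(): the state, without advancing time (a new reading comes with each control period).
- arm.get_image(name): name is "scene" or "side" or "wrist"; returns (picture, depth): 400x640x3 uint8, blue, green, red; 400x640 float32, m along the optical axis (not along the pixel's ray), 0 where there is no reading.
- arm.camera_model(name): a dict with "fx", "fy", "cx", "cy" (pixels), "D" ([k1, k2, p1, p2, k3] as OpenCV has them; the pictures are not rectified), "view" (4x4, takes a point from world to camera coordinates). Camera axes: x right, y down, z forward; pixel columns grow to the right and rows downward; lengths in m; the calibration is good to about 2 mm. A picture is of the moment at which its call begins: read the wrist's pose just before it. camera_model takes no time and is no camera call; for the wrist camera it gives the pose at the moment of the call.
- arm.sign_off(): hands the job in; it is judged then, once.
The state is a dict: "clock": time; "joints": joint angles; "dq": joint speeds; "joint_efforts": joint torques, N m; "position": TCP position; "ee_rot": TCP orientation; "force": force on the tool from outside, world axes, zero at the start; "ft_torque": the same for the moment, N m; "width": opening from 0.0 (shut) to 1.0 (fully open); "gripper_force": force on a finger pad.
Only numpy, scipy, OpenCV 4.12 (cv2) and the standard library are available. Lean on these libraries where they do the work, as an engineer would, in place of code of your own. Each camera call takes 0.05 s, during which the arm holds its last target. There are 200 camera calls.

## Working session

There is one attempt and no reset: what is moved stays moved. The work goes in short steps, Python scripts to look and compute and a tool call to move; the robot and the scene stay as the last step left them, time stands still between calls to the robot, and variables do not carry over. Pictures are saved under pics/ and viewed, at most 10 in all, crops included, and the job is handed in when it is done.

Besides the shell and the picture viewer there is one more tool, called after "Emit:" as a command line: name --argument value ..., lists and objects as JSON in quotes. send_rows: Moves the arm, as the interface text tells. Its arguments: {"type":"object","properties":{"motion":{"type":"string"},"force":{"type":"number"}},"required":["motion"]}

```bash
mkdir -p pics; ls; python3 - <<'E'
from cell import arm
import cv2,numpy as np
o=arm.observe();print(o)
for n in ("scene","side"):
    im,d=arm.get_image(n);cv2.imwrite(f"pics/{n}0.png",im);np.save(f"{n}0.npy",d)
    m=arm.camera_model(n);print(n,m)
E
```

```text
pics
{'clock': 0.0, 'joints': array([ 1.16537779,  0.4352222 ,  0.02497453,  1.57409334, -0.01161592,
        1.1339697 , -0.07508155]), 'dq': array([ 0.00096774, -0.00202461,  0.00024666, -0.00043587, -0.00131972,
       -0.00125879, -0.00060874]), 'joint_efforts': array([ 1.09378521e-03, -6.67838144e+01,  9.86136161e-01, -3.14457321e+01,
       -6.02897652e-02,  4.30510368e-02,  1.27698445e-04]), 'position': array([ 0.18622132, -0.59619396,  0.29144683]), 'ee_rot': array([-3.10417715e+00, -4.73531535e-01,  5.62537405e-04]), 'force': array([ 0.1345692 , -0.48395275,  0.03344257]), 'ft_torque': array([ 0.04054176,  0.02826071, -0.01626143]), 'gripper_force': 0.0, 'width': 1.0004272914837011}
scene {'fx': 503.3923194251788, 'fy': 503.3923194251788, 'cx': 313.78059729650045, 'cy': 202.50956371382674, 'D': array([-0.07202093,  0.        ,  0.        ,  0.        ,  0.        ]), 'view': array([[-0.60533317, -0.79596749, -0.00274048,  0.26598187],
       [-0.51991558,  0.39799803, -0.75583421,  0.29363083],
       [ 0.60271017, -0.4561067 , -0.65475731,  1.26946038],
       [ 0.        ,  0.        ,  0.        ,  1.        ]])}
side {'fx': 447.2324070019531, 'fy': 447.2324070019531, 'cx': 322.8333517179359, 'cy': 201.20986346797986, 'D': array([-0.03441586,  0.        ,  0.        ,  0.        ,  0.        ]), 'view': array([[-0.93737594, -0.3482751 ,  0.00554964,  0.43533364],
       [-0.19886084,  0.52201356, -0.82943126,  0.15978261],
       [ 0.28597327, -0.77859251, -0.55858123,  1.06576745],
       [ 0.        ,  0.        ,  0.        ,  1.        ]])}
```

View pics/scene0.png

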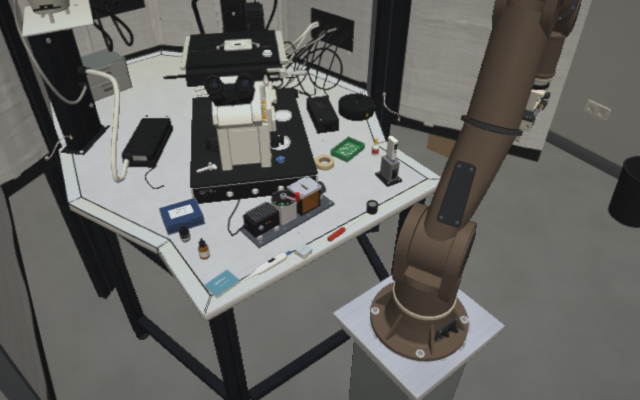

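View pics/side0.png

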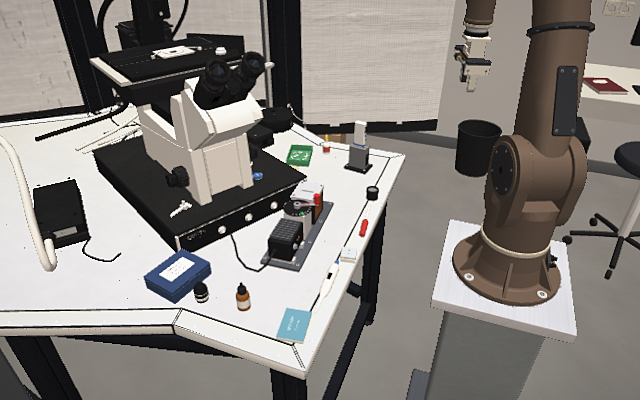

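The scene view shows the laser unit (about 250-330, 180-240), cradle and meter (390,165), loupe (372,207), oil bottle (204,250) and coverslip box (302,251). The side view shows the lever near (317,200). Next I'll zoom in.

```bash
python3 - <<'E'
import cv2,numpy as np
a=cv2.imread("pics/scene0.png");b=cv2.imread("pics/side0.png")
c=[cv2.resize(a[165:250,225:345],None,fx=3.3,fy=3.3,interpolation=2),cv2.resize(a[125:220,360:410],None,fx=3,fy=3,interpolation=2),
cv2.resize(b[175:275,260:340],None,fx=3,fy=3,interpolation=2),cv2.resize(b[110:180,335:385],None,fx=4,fy=4,interpolation=2)]
C=np.zeros((600,800,3),np.uint8)
def put(i,x,y):
    h,w=i.shape[:2];C[y:y+h,x:x+w]=i[:600-y,:800-x]
put(c[0],0,0);put(c[1],400,0);put(c[2],560,0);put(c[3],0,300)
cv2.imwrite("pics/crop0.png",C)
E
```

```text
(no output)
```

View pics/crop0.png

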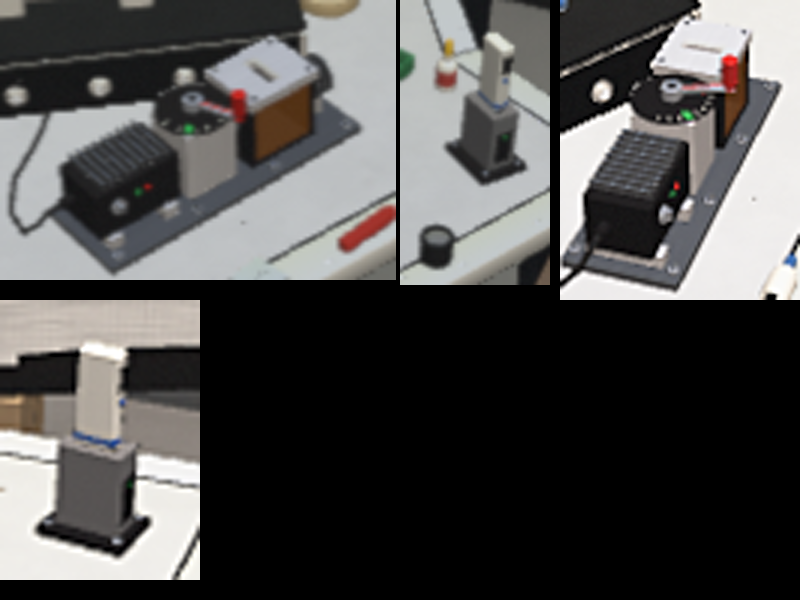

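The crops show the plate corners, the light lid with its slot, the red knob by the lid's near-left corner (the lever is far past the green mark), and the meter standing in its cradle with a screen and blue button on one narrow face. Now I'll measure these.

```bash
cat > h.py <<'E'
import cv2,numpy as np
from cell import arm
def ray(n,uv,m=None):
    m=m or arm.camera_model(n);K=np.array([[m['fx'],0,m['cx']],[0,m['fy'],m['cy']],[0,0,1]])
    p=cv2.undistortPoints(np.array(uv,float).reshape(-1,1,2),K,m['D'])[:,0]
    R=m['view'][:3,:3];t=m['view'][:3,3];return -R.T@t,np.c_[p,np.ones(len(p))]@R
def onz(n,uv,z,m=None):
    c,d=ray(n,uv,m);return c+d*((z-c[2])/d[:,2])[:,None]
def cloud(n,dep,m=None):
    v,u=np.mgrid[:400,:640];c,d=ray(n,np.stack([u,v],-1).reshape(-1,2),m)
    P=c+d*dep.reshape(-1,1);P[dep.ravel()<=0]=np.nan;return P.reshape(400,640,3)
def two(a,ua,b,ub):
    c1,d1=ray(a,[ua]);c2,d2=ray(b,[ub]);d1,d2=d1[0],d2[0]
    s=np.linalg.lstsq(np.c_[d1,-d2],c2-c1,rcond=None)[0];p,q=c1+s[0]*d1,c2+s[1]*d2
    return (p+q)/2,np.linalg.norm(p-q)
E
cat > m.py <<'E'
from h import *
np.set_printoptions(precision=4,suppress=True)
for n in("scene","side"):
    im=cv2.imread(f"pics/{n}0.png");P=cloud(n,np.load(n+"0.npy"));Z=P[...,2]
    hsv=cv2.cvtColor(im,cv2.COLOR_BGR2HSV);h,s,v=cv2.split(hsv)
    print(n,"table z",np.nanmedian(Z[(v>200)&(s<20)&(abs(Z)<.03)]))
    roi=np.zeros((400,640),bool)
    if n=="scene": roi[160:255,230:345]=1
    else: roi[175:280,255:345]=1
    lid=roi&(abs(Z-.09)<.006)&(v>140)&(s<40)
    nl,lb,st,ce=cv2.connectedComponentsWithStats(lid.astype(np.uint8))
    k=1+np.argmax(st[1:,4]);cnt=cv2.findContours((lb==k).astype(np.uint8),0,1)[0][0]
    cnt=cv2.convexHull(cnt)
    r=cv2.minAreaRect(onz(n,cnt[:,0],.09)[:,:2].astype(np.float32));print("lid",np.array(r[0]),r[1],r[2],st[k,4])
    red=roi&((h<8)|(h>172))&(s>150)&(v>90)
    nl,lb,st,ce=cv2.connectedComponentsWithStats(red.astype(np.uint8));k=1+np.argmax(st[1:,4]);print("red",ce[k],st[k]); print(np.nanmedian(P[(lb==k)],0), onz(n,[ce[k]],.11))
    g=roi&(h>50)&(h<75)&(s>130)&(v>100)&(Z>.07)
    if g.any():
        c=np.argwhere(g).mean(0)[::-1];print("green",g.sum(),c,onz(n,[c],.089))
    # plate
    pl=roi&(abs(Z-.01)<.005)&(v<130)
    cnt=np.argwhere(pl)[:,::-1];
    nl,lb,st,ce=cv2.connectedComponentsWithStats((roi&(Z>.006)&(Z<.13)&~((v>170)&(Z<.02))).astype(np.uint8))
    q=P[pl];r=cv2.minAreaRect(onz(n,cv2.convexHull(cnt.astype(np.int32))[:,0],.01)[:,:2].astype(np.float32));print("plate",r)
    # meter
    roi[:]=0
    if n=="scene": roi[125:195,370:410]=1
    else: roi[110:180,335:385]=1
    top=roi&(Z>.157)&(Z<.167);print("metertop",top.sum(),np.nanmedian(P[top],0))
    for nm,lo,hi in(("handle",.09,.17),("block",.015,.078),("blocktop",.077,.084),("foot",.004,.015)):
        k=roi&(Z>lo)&(Z<hi);q=P[k]
        if nm!="handle": q=q[(abs(q[:,0]-np.median(q[:,0]))<.06)]
        print(nm,k.sum(),cv2.minAreaRect(q[:,:2].astype(np.float32)),q.min(0),q.max(0))
E
python3 m.py
```

```text
scene table z 0.0008460609126004215
lid [ 0.5156 -0.0201] (0.06791814416646957, 0.08008769899606705) 3.7935197353363037 340
red [336.0986 233.7324] [328 228  17  13  71]
[ 0.353  -0.0167  0.0149] [[0.2797 0.0462 0.11  ]]
green 5 [281.8 203.6] [[0.4896 0.0789 0.089 ]]
plate ((0.5771365165710449, 0.01342165470123291), (0.34442275762557983, 0.3973866403102875), 59.90952682495117)
metertop 42 [ 0.4624 -0.3333  0.1612]
handle 222 ((0.46368712186813354, -0.3335200250148773), (0.023723674938082695, 0.043588656932115555), 80.65058135986328) [ 0.4426 -0.3466  0.0903] [ 0.4859 -0.3211  0.1667]
block 374 ((0.4629474878311157, -0.3346948027610779), (0.04906470328569412, 0.06847542524337769), 66.5736083984375) [ 0.4335 -0.3513  0.0151] [ 0.5006 -0.2997  0.0779]
blocktop 68 ((0.4658503532409668, -0.3323768675327301), (0.03716437146067619, 0.06281287223100662), 85.03923034667969) [ 0.4341 -0.3494  0.077 ] [ 0.4973 -0.3121  0.0839]
foot 246 ((0.47452399134635925, -0.35611268877983093), (0.10516566783189774, 0.24275311827659607), 10.49351978302002) [ 0.4089 -0.4735  0.0041] [ 0.525  -0.2391  0.0149]

[... 392 characters left out ...]
 [ 0.4661 -0.3319  0.1616]
handle 280 ((0.4671783447265625, -0.3302950859069824), (0.037438422441482544, 0.02040177956223488), 5.863239765167236) [ 0.4489 -0.3421  0.0901] [ 0.4863 -0.3207  0.165 ]
block 359 ((0.4708477258682251, -0.3330744206905365), (0.04247816652059555, 0.06691853702068329), 88.68017578125) [ 0.4373 -0.3536  0.0151] [ 0.5048 -0.3112  0.0779]
blocktop 69 ((0.4684743583202362, -0.3351258337497711), (0.040373820811510086, 0.058114565908908844), 82.10697937011719) [ 0.4388 -0.3591  0.0772] [ 0.4975 -0.3122  0.0838]
foot 174 ((0.444190114736557, -0.34983301162719727), (0.2220386564731598, 0.10680882632732391), 71.77777862548828) [ 0.4   -0.472  0.004] [ 0.5083 -0.2466  0.0147]
```

```bash
python3 - <<'E'
from h import *
np.set_printoptions(precision=4,suppress=True,linewidth=200)
print("plate corners",onz("scene",[(259,247),(334,203),(240,227)],.01))
# max height map x .40-.75, y -.3...25
H=np.full((8,10),-1.)
for n in("scene","side"):
    P=cloud(n,np.load(n+"0.npy")).reshape(-1,3);P=P[np.isfinite(P[:,0])&(P[:,2]<.6)]
    i=((P[:,0]-.40)/.04).astype(int);j=((P[:,1]+.3)/.06).astype(int)
    k=(P[:,0]>.4)&(i<8)&(P[:,1]>-.3)&(j<10);np.maximum.at(H,(i[k],j[k]),P[k,2])
print("rows x .40+.04i, cols y -.3+.06j");print(H.round(2))
m=arm.camera_model("wrist");o=arm.observe();R=m['view'][:3,:3];c=-R.T@m['view'][:3,3];print("wristcam",c-o['position'],R[2],R[0])
E
```

```text
plate corners [[ 0.4496  0.1903  0.01  ]
 [ 0.4687 -0.1026  0.01  ]
 [ 0.5547  0.1908  0.01  ]]
rows x .40+.04i, cols y -.3+.06j
[[0.01 0.   0.01 0.01 0.01 0.01 0.01 0.01 0.01 0.01]
 [0.02 0.01 0.01 0.02 0.02 0.13 0.09 0.09 0.08 0.01]
 [0.01 0.01 0.01 0.09 0.1  0.1  0.11 0.09 0.09 0.01]
 [0.01 0.01 0.01 0.09 0.1  0.1  0.47 0.46 0.09 0.01]
 [0.01 0.01 0.09 0.09 0.09 0.08 0.48 0.48 0.46 0.01]
 [0.03 0.02 0.09 0.09 0.09 0.37 0.46 0.48 0.48 0.04]
 [0.03 0.02 0.38 0.38 0.38 0.39 0.42 0.44 0.45 0.04]
 [0.03 0.09 0.09 0.41 0.39 0.36 0.4  0.41 0.09 0.07]]
wristcam [0.0756 0.0234 0.0919] [-0.2807 -0.0871 -0.9558] [ 0.299  -0.9543 -0.0008]
```

Emit:
send_rows --motion "0 0.04 0.05 0.01 0 0 0;0 0.04 0.05 0.01 0 0 0;0 0.04 0.05 0.01 0 0 0;0 0.04 0.05 0.01 0 0 0;0 0.04 0.05 0.01 0 0 0"

```text
clock: 0.72
position: [0.3801, -0.3537, 0.3406]
ee_rot: [-3.106, -0.474, 0.0]
force: [0.3, -1.1, -0.4]
width: 0.998
gripper_force: 0.0
```

Emit:
send_rows --motion "0 0.03 0.01 0 0 0 -10;0 0.03 0.01 0 0 0 -7;0 0.03 0 0 0 0 0;0 0 0 0 0 0 0"

```text
clock: 1.23
position: [0.471, -0.3343, 0.3397]
ee_rot: [-3.141, -0.014, 0.0]
force: [0.0, -0.5, 0.6]
width: 1.003
gripper_force: 0.0
```

```bash
cat > w.py <<'E'
import sys
from h import *
np.set_printoptions(precision=4,suppress=True)
def grab(name):
    o=arm.observe();m=arm.camera_model("wrist");im,d=arm.get_image("wrist")
    cv2.imwrite(f"pics/{name}.png",im);np.savez(f"{name}.npz",d=d,**{k:m[k] for k in m});print(o['clock'],o['position'],o['ee_rot']);return im,d,m
if __name__=="__main__": grab(sys.argv[1])
E
python3 w.py w1; python3 - <<'E'
from h import *
np.set_printoptions(precision=3,suppress=True)
for n in("scene","side"):
    P=cloud(n,np.load(n+"0.npy")).reshape(-1,3);P=P[np.isfinite(P[:,0])&(P[:,2]<.7)&(P[:,2]>.15)&(P[:,0]<.62)&(P[:,0]>.42)&(P[:,1]>-.25)&(P[:,1]<.3)]
    for a in np.arange(.42,.62,.02):
        q=P[(P[:,0]>=a)&(P[:,0]<a+.02)]
        if len(q): print(n,round(a,2),len(q),q.min(0),q.max(0))
E
```

```text
1.225 [ 0.471  -0.3343  0.3397] [-3.1405 -0.0141  0.0003]
scene 0.54 107 [0.544 0.096 0.435] [0.56 0.14 0.47]
scene 0.56 224 [0.56  0.088 0.412] [0.58  0.142 0.481]
scene 0.58 354 [0.58  0.064 0.315] [0.6   0.208 0.479]
scene 0.6 781 [0.6   0.053 0.298] [0.62  0.211 0.481]
side 0.54 132 [0.547 0.098 0.437] [0.56  0.141 0.47 ]
side 0.56 371 [0.56  0.094 0.412] [0.58  0.143 0.481]
side 0.58 629 [0.58  0.061 0.309] [0.6   0.206 0.48 ]
side 0.6 1283 [0.6   0.048 0.295] [0.62  0.211 0.48 ]
```

View pics/w1.png

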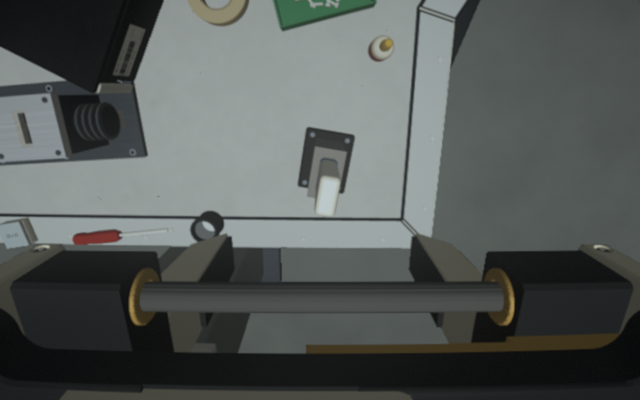

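The wrist view shows the white handle top at (327,195), the cradle foot corners near (310,127)-(355,190), the slot at (23,128) and the loupe at (207,225). Measuring the handle and the slot here.

```bash
python3 - <<'E'
from h import *
np.set_printoptions(precision=4,suppress=True)
im=cv2.imread("pics/w1.png");z=np.load("w1.npz");m={k:z[k] for k in z};d=m.pop('d');
for k in("fx","fy","cx","cy"):m[k]=float(m[k])
P=cloud("w",d,m);Z=P[...,2];v=im.max(2);s=im.max(2).astype(int)-im.min(2)
print(im[195,327],im[165,327],Z[195,327],Z[150,325],Z[140,312],Z[128,45])
def fit(mask,zz,nm):
    nl,lb,st,ce=cv2.connectedComponentsWithStats(mask.astype(np.uint8));k=1+np.argmax(st[1:,4])
    c=cv2.convexHull(cv2.findContours((lb==k).astype(np.uint8),0,1)[0][0])[:,0]
    r=cv2.minAreaRect(onz("w",c,zz,m)[:,:2].astype(np.float32));print(nm,st[k],r[0],r[1],r[2])
roi=np.zeros((400,640),bool);roi[120:220,295:360]=1
fit(roi&(Z>.157)&(Z<.17),.162,"top depth")
fit(roi&(Z>.155)&(v>215),.162,"top col")
fit(roi&(v<130)&(Z<.075)&(np.arange(400)[:,None]<195),.008,"foot(col)")
fit(roi&(Z>.004)&(v<200),.008,"foot all")
roi[:]=0;roi[105:150,5:40]=1
hsv=cv2.cvtColor(im,cv2.COLOR_BGR2HSV);print(im[128,23],im[128,10])
fit(roi&(v<130),.09,"slot dark"); fit(roi&((hsv[...,1]>30)|(v<150)),.09,"slot bevel")
E
```

```text
[201 200 188] [89 95 93] 0.16090906886237555 0.07992471213242847 0.010789867852658896 0.08815037924562213
top depth [314 174  27  42 828] (0.46766945719718933, -0.33939051628112793) (0.017668964341282845, 0.03554142639040947) 81.19586181640625Traceback (most recent call last):
  File "<stdin>", line 13, in <module>
  File "<stdin>", line 8, in fit
    return _wrapfunc(a, 'argmax', axis=axis, out=out, **kwds)
    return bound(*args, **kwds)
ValueError: attempt to get argmax of an empty sequence
```

Emit:
send_rows --motion "0 0 0.06 0 0 0 0;0 0 0.06 0 0 0 0;0 0 0.06 0 0 0 0;0 0 0.06 0 0 0 0;0 0 0.06 0 0 0 3.5"

```text
clock: 1.9
position: [0.468, -0.0347, 0.3406]
ee_rot: [3.139, 0.105, 0.0]
force: [1.1, 0.5, 0.7]
width: 0.999
gripper_force: 0.0
```

Emit:
send_rows --motion "0 -0.005 0.05 0 0 0 0;0 0 0.03 0 0 0 0;0 0 0 0 0 0 0"

```text
clock: 2.28
position: [0.4633, 0.046, 0.3405]
ee_rot: [-3.14, -0.11, 0.0]
force: [-0.4, -0.7, 0.2]
width: 0.998
gripper_force: 0.0
```

```bash
python3 w.py w2
```

```text
2.275 [0.4633 0.046  0.3405] [-3.1396 -0.1104  0.    ]
```

View pics/w2.png

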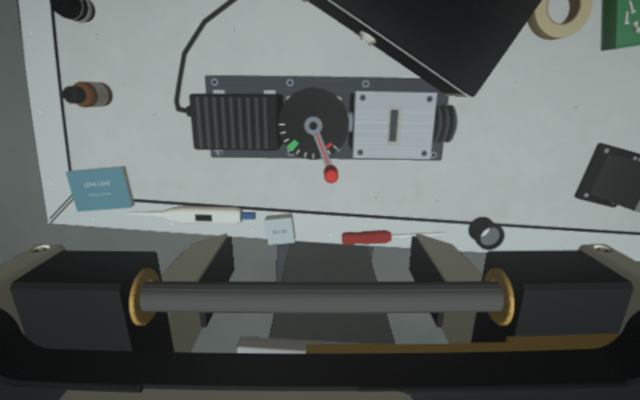

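The view shows the knob at (331,175), pivot at (313,126), slot at (393,126) and green mark at (292,146). Measuring these.

```bash
cat > fit.py <<'E'
from h import *
np.set_printoptions(precision=4,suppress=True)
def load(n):
    im=cv2.imread(f"pics/{n}.png");z=np.load(n+".npz");m={k:z[k] for k in z};d=m.pop('d')
    for k in("fx","fy","cx","cy"):m[k]=float(m[k])
    return im,d,m,cloud("w",d,m)[...,2]
def fit(mask,zz,nm,m):
    nl,lb,st,ce=cv2.connectedComponentsWithStats(mask.astype(np.uint8))
    if nl<2: print(nm,"none");return
    k=1+np.argmax(st[1:,4]);c=cv2.convexHull(cv2.findContours((lb==k).astype(np.uint8),0,1)[0][0])[:,0]
    r=cv2.minAreaRect(onz("w",c,zz,m)[:,:2].astype(np.float32));print(nm,st[k],np.array(r[0]),np.array(r[1]),round(r[2],2))
def box(a,b,c,d):
    q=np.zeros((400,640),bool);q[b:d,a:c]=1;return q
E
python3 - <<'E'
from fit import *
im,d,m,Z=load("w2");h,s,v=cv2.split(cv2.cvtColor(im,cv2.COLOR_BGR2HSV))
print("Z",Z[126,365],Z[175,331],Z[126,313],Z[152,240])
fit(box(350,85,445,165)&(abs(Z-.09)<.006)&(v>90),.09,"lid",m)
b=box(380,100,406,152);print(im[126,393],im[126,375])
fit(b&(v<120),.09,"slot",m);fit(b&(s>40),.09,"slot s",m)
fit(box(310,140,345,190)&((h<10)|(h>170))&(s>120)&(Z>.105),.1255,"knob",m)
fit(box(280,135,302,160)&(h>45)&(h<85)&(s>90),.089,"green",m)
fit(box(270,80,355,165)&(abs(Z-.089)<.006)&(v<80),.089,"disc",m)
fit(box(185,65,470,165)&(Z>.006)&(Z<.016),.01,"plate",m)
E
```

```text
Z 0.0895486101144039 0.1249794217115538 0.1009693827331975 0.010862860980426436
lid [ 352   91   85   68 4994] [ 0.5155 -0.0227] [0.066  0.0801] 2.82
[81 77 71] [168 163 154]
slot [389 110   9  32 233] [ 0.5155 -0.0228] [0.0307 0.0075] 3.11
slot s none
knob [325 169  12  13 135] [0.4688 0.0373] [0.0115 0.0103] 4.27
green [286 140  13  12  86] [0.4889 0.0766] [0.0079 0.0117] 48.28
disc [ 278   87   70   72 3211] [0.5117 0.0579] [0.0701 0.0696] 4.07
plate [ 204   75  245   37 3798] [0.5417 0.0443] [0.0416 0.2945] 3.78
```

Emit:
send_rows --motion "0 0.006 -0.0085 -0.04 0 0 0;0.3 0 0 -0.05 0 0 0;0.3 0 0 -0.05 0 0 0;0.3 0 0 -0.033 0 0 0;0.3 0 0 0 0 0 0" --force 6

```text
clock: 2.95
position: [0.4685, 0.0338, 0.1656]
ee_rot: [3.139, 0.102, -0.008]
force: [-0.1, -0.2, 0.9]
width: 0.705
gripper_force: 0.0
```

Emit:
send_rows --motion "1 0 0 0 0 0 0;1 0 0 0 0 0 0;1 0 0 0 0 0 0;1 0 0 0 0 0 0;1 0 0 0 0 0 0" --force 6

```text
clock: 3.58
position: [0.4703, 0.0361, 0.1677]
ee_rot: [3.14, 0.105, 0.001]
force: [0.4, 0.9, -0.4]
width: 0.206
gripper_force: 0.0
```

Emit:
send_rows --motion "1 0 0 0 0 0 0;1 0 0 0 0 0 0;1 -0.0027 0.0066 0 0 0 0;1 -0.0016 0.0069 0 0 0 0;1 -0.0006 0.0071 0 0 0 0"

```text
clock: 4.2
position: [0.4644, 0.0568, 0.1672]
ee_rot: [3.139, 0.105, -0.003]
force: [-1.6, -3.2, 0.8]
width: 0.151
gripper_force: 6.0
```

Emit:
send_rows --motion "1 0.0005 0.0071 0 0 0 0;1 0.0015 0.0069 0 0 0 0;1 0.0025 0.0067 0 0 0 0;1 0.0035 0.0062 0 0 0 0;1 0.0043 0.0056 0 0 0 0"

```text
clock: 4.82
position: [0.4779, 0.0895, 0.1674]
ee_rot: [3.14, 0.105, -0.0]
force: [-1.7, -2.0, 0.2]
width: 0.15
gripper_force: 6.0
```

Emit:
send_rows --motion "1 0 0 0 0 0 0;1 0 0 0 0 0 0"

```text
clock: 5.08
position: [0.478, 0.0896, 0.1675]
ee_rot: [-3.139, -0.106, -0.001]
force: [-0.4, -0.2, -2.6]
width: 0.152
gripper_force: 6.0
```

Emit:
send_rows --motion "0.5 0 0 0 0 0 0;0.3 0 0 0 0 0 0;0.2 0 0 0 0 0 0;0.1 0 0 0.04 0 0 0;0 0 0 0.06 0 0 0"

```text
clock: 5.7
position: [0.4767, 0.0887, 0.2674]
ee_rot: [3.139, 0.106, -0.006]
force: [2.0, -0.4, -0.5]
width: 0.642
gripper_force: 0.0
```

Emit:
send_rows --motion "0 0 -0.03 0.06 0 0 -4;0 0 -0.03 0.01 0 0 -8;0 0 0 0 0 0 0"

```text
clock: 6.08
position: [0.4781, 0.0288, 0.3346]
ee_rot: [3.132, -0.232, 0.004]
force: [-0.7, 0.9, -0.2]
width: 0.965
gripper_force: 0.0
```

```bash
python3 w.py w3; python3 - <<'E'
from fit import *
im,d,m,Z=load("w3");h,s,v=cv2.split(cv2.cvtColor(im,cv2.COLOR_BGR2HSV))
fit(((h<10)|(h>170))&(s>120)&(Z>.105)&(Z<.14),.1255,"knob",m)
fit((h>45)&(h<85)&(s>90)&(Z>.07)&(Z<.11),.089,"green",m)
fit((abs(Z-.09)<.006)&(v>90),.09,"lid",m)
E
```

```text
6.075 [0.4781 0.0288 0.3346] [ 3.1323 -0.2318  0.0042]
knob [252 184  14  18 156] [0.4764 0.0868] [0.0114 0.0164] 40.07
green none
lid [ 321   88   90   82 5118] [ 0.5158 -0.0229] [0.0666 0.0793] 3.21
```

```bash
python3 - <<'E'
from fit import *
im,d,m,Z=load("w3");h,s,v=cv2.split(cv2.cvtColor(im,cv2.COLOR_BGR2HSV))
r=((h<12)|(h>168))&(s>90)&(Z>.09)&(Z<.14)
for t in(.118,.121,.123):fit(r&(Z>t),.1255,"knob",m)
fit((abs(Z-.089)<.006)&(v<80)&(np.arange(640)[None]<330),.089,"disc",m)
cv2.imwrite("pics/c3.png",cv2.resize(im[80:220,210:430],None,fx=3,fy=3,interpolation=2))
E
```

```text
knob [252 186  14  16 170] [0.4755 0.088 ] [0.012  0.0146] 53.23
knob [252 188  14  14 160] [0.475 0.088] [0.0122 0.013 ] 78.81
knob [252 188  14  14 142] [0.4747 0.0884] [0.0116 0.0128] 53.23
disc [ 252  110   72   70 3215] [0.5113 0.0582] [0.0703 0.0699] 10.07
```

View pics/c3.png

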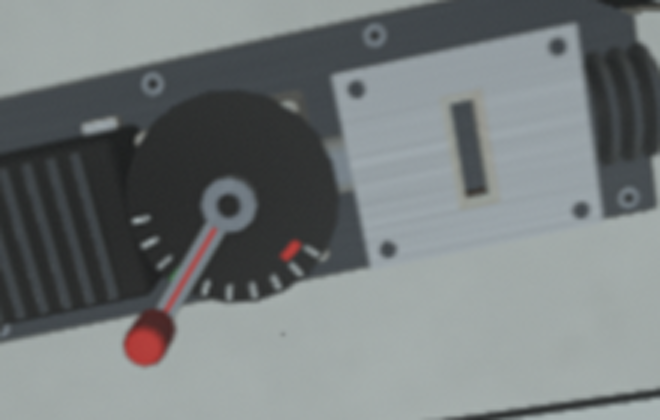

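The lever lies on the green mark, about 46-47 degrees, with a sliver of green showing on its laser side. Now to the meter.

Emit:
send_rows --motion "0 -0.002 -0.06 0 0 0 0;0 -0.002 -0.06 0 0 0 0;0 -0.002 -0.06 0 0 0 0;0 -0.002 -0.06 0 0 0 0;0 -0.002 -0.06 0 0 0 0"

```text
clock: 6.75
position: [0.4678, -0.2694, 0.3326]
ee_rot: [-3.133, 0.218, 0.001]
force: [1.3, 0.4, 0.0]
width: 1.003
gripper_force: 0.0
```

Emit:
send_rows --motion "0 0 -0.05 -0.01 0 0 0;0 0 -0.018 -0.01 0 0 0;0 0 0 0 0 0 0;0 0 0 0 0 0 0"

```text
clock: 7.25
position: [0.4685, -0.3345, 0.3133]
ee_rot: [-3.133, 0.218, 0.0]
force: [1.1, 0.6, -0.8]
width: 1.002
gripper_force: 0.0
```

```bash
python3 w.py w4; python3 - <<'E'
from fit import *
im,d,m,Z=load("w4")
fit((Z>.155)&(Z<.17)&box(250,100,400,260),.162,"top",m)
fit((abs(Z-.08)<.005)&box(250,60,400,230),.08,"block",m)
fit((Z>.004)&(Z<.09)&box(250,60,400,230),.01,"foot",m)
E
```

```text
7.25 [ 0.4685 -0.3345  0.3133] [-3.1326  0.2182  0.0001]
top [ 316  178   25   46 1006] [ 0.4679 -0.3396] [0.0177 0.036 ] 80.97
block [310 148  35  56 944] [ 0.4669 -0.34  ] [0.0334 0.0562] 81.53
foot [ 300  129   53   75 2739] [ 0.4607 -0.3388] [0.0614 0.0904] 81.05
```

Emit:
send_rows --motion "0 -0.0005 -0.0053 -0.03 0 0 -0.8;0 0 0 -0.04 0 0 0;0 0 0 -0.04 0 0 0;0 0 0 -0.03 0 0 0;0 0 0 0 0 0 0"

```text
clock: 7.92
position: [0.4668, -0.34, 0.1721]
ee_rot: [-3.13, 0.241, 0.005]
force: [0.2, -0.1, 1.1]
width: 1.0
gripper_force: 0.0
```

Emit:
send_rows --motion "0.6 0 0 0 0 0 0;0.8 0 0 0 0 0 0;1 0 0 0 0 0 0;1 0 0 0 0 0 0;1 0 0 0 0 0 0" --force 15

```text
clock: 8.55
position: [0.4671, -0.3422, 0.1735]
ee_rot: [3.132, -0.245, 0.0]
force: [-0.3, 0.1, -0.2]
width: 0.506
gripper_force: 0.0
```

Emit:
send_rows --motion "1 0 0 0 0 0 0;1 0 0 0 0 0 0;1 0 0 0 0 0 0"

```text
clock: 8.93
position: [0.4672, -0.3415, 0.1732]
ee_rot: [-3.131, 0.245, 0.0]
force: [1.3, 6.6, -1.5]
width: 0.194
gripper_force: 14.9
```

Emit:
send_rows --motion "1 0 0 0.02 0 0 0;1 0 0 0.025 0 0 0;1 0 0 0.03 0 0 0;1 0 0 0.04 0 0 0;1 0 0 0.04 0 0 0" --force 20

```text
clock: 9.55
position: [0.4668, -0.342, 0.3293]
ee_rot: [-3.132, 0.245, 0.001]
force: [0.6, -1.0, -1.5]
width: 0.193
gripper_force: 20.0
```

Emit:
send_rows --motion "1 0 0 0.03 0 0 0;1 0 0 0 0 0 0;1 0 0 0 0 0 0"

```text
clock: 9.93
position: [0.4668, -0.3419, 0.3574]
ee_rot: [-3.131, 0.245, 0.002]
force: [0.3, -0.3, -1.7]
width: 0.197
gripper_force: 20.0
```

```bash
python3 - <<'E'
from h import *
print(arm.observe()['position'])
c=[]
for n in("scene","side"):
    im,d=arm.get_image(n);cv2.imwrite(f"pics/{n}1.png",im)
    m=arm.camera_model(n);p=m['view']@np.array([.468,-.34,.2,1]);u=int(m['fx']*p[0]/p[2]+m['cx']);v=int(m['fy']*p[1]/p[2]+m['cy']);print(n,u,v)
    c.append(cv2.resize(im[v-45:v+45,u-45:u+45],(400,400),interpolation=2))
cv2.imwrite("pics/lift.png",np.hstack(c))
E
```

```text
[ 0.46675197 -0.34191032  0.3574315 ]
scene 394 127
side 361 109
```

View pics/lift.png

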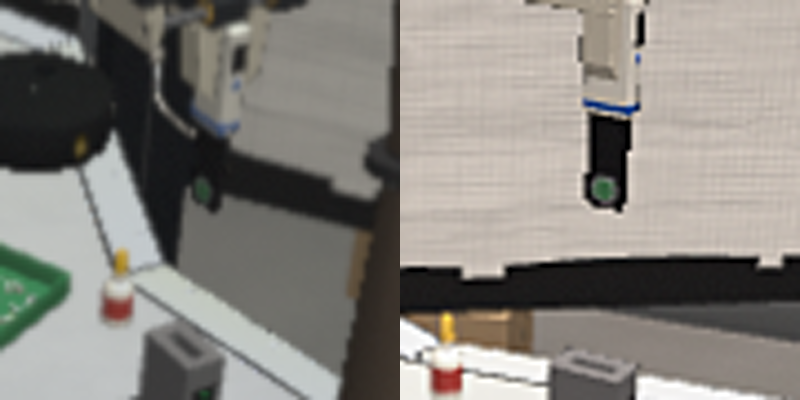

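The crops show the free blade with the green sensor facing the two +y cameras, at about (203,188) and (603,188) in the crop. No half turn is needed. I'll triangulate it for offset and tilt.

```bash
cat > tri.py <<'E'
from h import *
import sys
np.set_printoptions(precision=4,suppress=True)
def go(tag,pt):
    S={};B={}
    for n in("scene","side"):
        im=cv2.imread(f"pics/{n}{tag}.png");h,s,v=cv2.split(cv2.cvtColor(im,cv2.COLOR_BGR2HSV))
        m=arm.camera_model(n);p=m['view']@np.array([*pt,1]);u=int(m['fx']*p[0]/p[2]+m['cx']);w=int(m['fy']*p[1]/p[2]+m['cy'])
        r=np.zeros((400,640),bool);r[w-30:w+30,u-25:u+25]=1
        for k,D,lo,hi,sm in(("s",S,45,95,40),("b",B,100,130,80)):
            q=r&(h>lo)&(h<hi)&(s>sm);nl,lb,st,ce=cv2.connectedComponentsWithStats(q.astype(np.uint8))
            if nl>1: i=1+np.argmax(st[1:,4]);D[n]=ce[i];print(n,k,ce[i],st[i])
    for D in(S,B):
        if len(D)==2: print(*two("scene",D["scene"],"side",D["side"]))
if __name__=="__main__": go(sys.argv[1],[float(x) for x in sys.argv[2:5]])
E
python3 tri.py 1 .468 -.34 .23; python3 w.py w5; python3 - <<'E'
from fit import *
im,d,m,Z=load("w5");o=arm.observe()
import scipy.spatial.transform as T
R=T.Rotation.from_rotvec(o['ee_rot']).as_matrix();print(o['position'],R)
g=cv2.cvtColor(im,cv2.COLOR_BGR2HSV)
cv2.imwrite("pics/w5c.png",im[150:400,200:440])
E
```

```text
scene s [394.0909 124.3636] [393 123   3   4  11]
scene b [397.75 110.75] [397 110   2   3   4]
side s [361.3333 106.1111] [359 104   6   5  18]
side b [363.2105  87.6316] [357  86  13   4  19]
[ 0.467  -0.3364  0.2132] 0.0008321430933644564
[ 0.4637 -0.3406  0.2662] 0.008157466631478693
10.025 [ 0.4666 -0.3419  0.3569] [-3.1309  0.2452  0.0035]
[ 0.4667 -0.3419  0.357 ] [[ 0.9878 -0.1557 -0.002 ]
 [-0.1556 -0.9878  0.0012]
 [-0.0022 -0.0009 -1.    ]]
```

View pics/w5c.png

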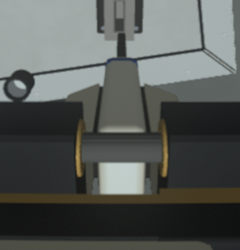

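Emit:
send_rows --motion "1 0.01 0.06 0 0 0 3;1 0.01 0.06 0 0 0 3;1 0.01 0.06 0 0 0 3;1 0.01 0.06 0 0 0 3;1 0.008 0.05 0 0 0 0"

```text
clock: 10.7
position: [0.5149, -0.0496, 0.3577]
ee_rot: [-3.14, -0.087, 0.002]
force: [0.9, -1.1, -1.1]
width: 0.193
gripper_force: 20.0
```

Emit:
send_rows --motion "1 0 0.029 0 0 0 0;1 0 0 -0.03 0 0 0;1 0 0 -0.03 0 0 0;1 0 0 0 0 0 0;1 0 0 0 0 0 0"

```text
clock: 11.32
position: [0.5155, -0.0231, 0.2991]
ee_rot: [-3.14, -0.083, -0.001]
force: [0.7, 0.1, -1.6]
width: 0.192
gripper_force: 20.0
```

```bash
python3 w.py w6; python3 - <<'E'
from fit import *
for n in("scene","side"): cv2.imwrite(f"pics/{n}2.png",arm.get_image(n)[0])
im,d,m,Z=load("w6")
w=[cv2.resize(im[0:200,220:420],(400,400),interpolation=2)]
a=cv2.imread("pics/side2.png");w.append(cv2.resize(a[150:230,275:355],(400,400),interpolation=2))
cv2.imwrite("pics/w6c.png",np.hstack(w))
h,s,v=cv2.split(cv2.cvtColor(im,cv2.COLOR_BGR2HSV))
fit((abs(Z-.09)<.006)&(v>90),.09,"lid",m)
E
```

```text
11.325 [ 0.5155 -0.0231  0.2991] [-3.1404 -0.0833 -0.0007]
lid [ 277  145   89   71 5374] [ 0.5161 -0.0232] [0.0666 0.08  ] 3.12
```

View pics/w6c.png

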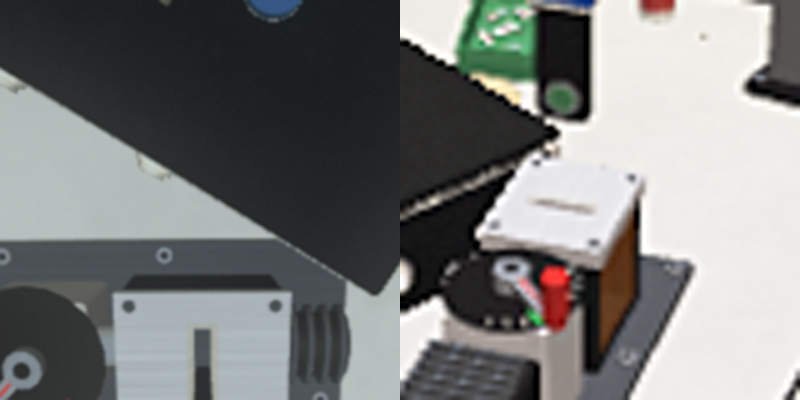

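The wrist crop shows the dark blade foot directly in line with the slot (column about 203). In the side crop the lever sits just past the green's centre. I'll check the column alignment numerically.

```bash
python3 - <<'E'
from fit import *
im,d,m,Z=load("w6");g=im.mean(2)
print(g[168,305:340].astype(int));print(g[190,305:340].astype(int));print(g[205,300:345].astype(int))
print(g[155:215,321].astype(int)); print(Z[155:215:3,321])
o=arm.observe()
from scipy.spatial.transform import Rotation as T
R=T.from_rotvec(o['ee_rot']).as_matrix();v=m['view'];
for off in(0,):
  for zl in(.159,):  # foot
    c=o['position']+R@np.array([0,0,zl]);print("foot pred",c)
    for dx in(-.015,.015):
        for dy in(-.003,.003):
            q,_=cv2.projectPoints((c+R@np.array([dx,dy,0]))[None],cv2.Rodrigues(v[:3,:3])[0],v[:3,3],np.array([[m['fx'],0,m['cx']],[0,m['fy'],m['cy']],[0,0,1]]),m['D']);print(dx,dy,q.ravel())
E
```

```text
[181 181 181 181 181 181 181 180 176 172 170 153 103  80  81  81  81  80
  81  92 128 163 171 174 180 181 181 182 182 181 181 182 182 182 182]
[178 179 179 179 179 180 179 179 176 170 167 147  92  51  45  47  47  47
  46  58 107 158 171 174 179 180 180 181 181 180 180 180 180 180 181]
[178 178 179 179 179 179 179 179 180 180 181 180 180 181 181 176 146  82
  45  47  47  48  48  47  47  67 122 173 183 182 182 182 182 182 182 182
 182 182 181 181 181 182 181 182 181]
[176 177 177 177 178 177 174 171 163 126  90  79  81  81  82  82  83  81
  82  83  83  83  84  84  82  81  81  77  58  47  46  46  47  47  48  47
  46  47  46  47  47  47  47  46  47  47  48  48  47  47  48  54  65  62
  65  83 103 109 108 107]
[0.0897 0.0897 0.0892 0.0859 0.0094 0.0093 0.0087 0.0095 0.0082 0.0089
 0.1513 0.1594 0.167  0.1736 0.1811 0.1891 0.1935 0.1978 0.2134 0.2177]
foot pred [ 0.516  -0.0232  0.1405]
-0.015 -0.003 [317.0427 215.6707]
-0.015 0.003 [324.6208 215.6767]
0.015 -0.003 [316.935  178.9192]
0.015 0.003 [324.7734 178.9259]
```

Emit:
send_rows --motion "1 0 0 -0.02 0 0 0;1 0 0 -0.015 0 0 0;1 0 0 -0.008 0 0 0;1 0 0 -0.003 0 0 0;1 0 0 -0.003 0 0 0"

```text
clock: 12.1
position: [0.5154, -0.0231, 0.2496]
ee_rot: [3.14, 0.083, 0.001]
force: [0.3, -0.5, -1.0]
width: 0.197
gripper_force: 20.0
```

Emit:
send_rows --motion "1 0 0 -0.003 0 0 0;1 0 0 -0.003 0 0 0;1 0 0 0 0 0 0"

```text
clock: 12.48
position: [0.5154, -0.0231, 0.2433]
ee_rot: [3.14, 0.084, 0.001]
force: [1.7, -0.3, -1.9]
width: 0.197
gripper_force: 20.0
```

Emit:
send_rows --motion "1 0 0 -0.003 0 0 0;1 0 0 -0.003 0 0 0;1 0 0 -0.003 0 0 0;1 0 0 0 0 0 0"

```text
clock: 12.98
position: [0.5153, -0.0231, 0.2341]
ee_rot: [-3.14, -0.084, -0.0]
force: [3.0, 0.5, -2.9]
width: 0.196
gripper_force: 20.0
```

Emit:
send_rows --motion "1 0 0 -0.003 0 0 0;1 0 0 -0.003 0 0 0;1 0 0 -0.003 0 0 0;1 0 0 0 0 0 0"

```text
clock: 13.48
position: [0.5152, -0.0231, 0.2251]
ee_rot: [-3.14, -0.084, -0.0]
force: [3.7, -0.5, -3.6]
width: 0.195
gripper_force: 20.0
```

Emit:
send_rows --motion "1 0.0007 0 0 0 0 0;1 0 0 0 0 0 0;1 0 0 0 0 0 0"

```text
clock: 13.85
position: [0.5155, -0.0232, 0.2253]
ee_rot: [3.14, 0.083, -0.001]
force: [0.1, 0.5, -1.6]
width: 0.193
gripper_force: 20.0
```

```bash
python3 -c "
from cell import arm
o=arm.observe();print(o['position'],o['force'],o['ft_torque'])"
```

```text
[ 0.5154981  -0.02315465  0.22525049] [ 0.14458595  0.50839011 -1.63369752] [ 0.09107245 -0.32672527 -0.01350435]
```

Free now. Carrying on to TCP z about 0.1954.

Emit:
send_rows --motion "1 0.0002 0 -0.003 0 0 0;1 0 0 -0.003 0 0 0;1 0 0 -0.003 0 0 0;1 0 0 -0.003 0 0 0;1 0 0 0 0 0 0"

```text
clock: 14.48
position: [0.5158, -0.0232, 0.213]
ee_rot: [3.14, 0.083, -0.001]
force: [-0.5, -0.4, -0.2]
width: 0.199
gripper_force: 20.0
```

Emit:
send_rows --motion "1 0 0 -0.003 0 0 0;1 0 0 -0.003 0 0 0;1 0 0 -0.003 0 0 0;1 0 0 -0.003 0 0 0;1 0 0 0 0 0 0"

```text
clock: 15.1
position: [0.5159, -0.0231, 0.2011]
ee_rot: [3.14, 0.083, -0.001]
force: [-0.2, -0.8, -1.0]
width: 0.196
gripper_force: 20.0
```

Emit:
send_rows --motion "1 0 0 -0.003 0 0 0;1 0 0 -0.0027 0 0 0;1 0 0 0 0 0 0;1 0 0 0 0 0 0"

```text
clock: 15.6
position: [0.516, -0.0231, 0.1957]
ee_rot: [-3.14, -0.083, -0.0]
force: [0.5, -0.5, -0.4]
width: 0.194
gripper_force: 20.0
```

```bash
python3 - <<'E'
from h import *
o=arm.observe();print(o['position'],o['force'],o['ft_torque'],o['gripper_force'])
c=[]
for n in("scene","side"):
    im,d=arm.get_image(n);cv2.imwrite(f"pics/{n}3.png",im)
    P=cloud(n,d);m=arm.camera_model(n);p=m['view']@np.array([.505,.03,.1,1]);u=int(m['fx']*p[0]/p[2]+m['cx']);v=int(m['fy']*p[1]/p[2]+m['cy'])
    h,s,vv=cv2.split(cv2.cvtColor(im,cv2.COLOR_BGR2HSV));Z=P[...,2]
    roi=np.zeros((400,640),bool);roi[v-45:v+45,u-45:u+45]=1
    b=roi&(h>100)&(h<130)&(s>90)&(Z>.09)&(Z<.14);print(n,"blue z",b.sum(),np.median(Z[b]),Z[b].min() if b.any() else 0)
    r=roi&((h<8)|(h>172))&(s>150)&(Z>.1);print("red",np.argwhere(r).mean(0)[::-1],np.median(P[r],0))
    c.append(cv2.resize(im[v-45:v+45,u-45:u+45],(400,400),interpolation=2))
cv2.imwrite("pics/fin.png",np.hstack(c))
E
```

```text
[ 0.51603322 -0.02312675  0.19568838] [ 0.46010441 -0.45333191 -0.38478191] [-0.02091135  0.01098542  0.04215441] 19.99895006418228
scene blue z 4 0.1125811864495177 0.10939423443348029
red [280.64864865 201.67567568] [0.47056284 0.09454857 0.11753371]
side blue z 27 0.09473232144849664 0.09009852176897071
red [305.62264151 208.88679245] [0.47349316 0.0954607  0.11730922]
```

View pics/fin.png

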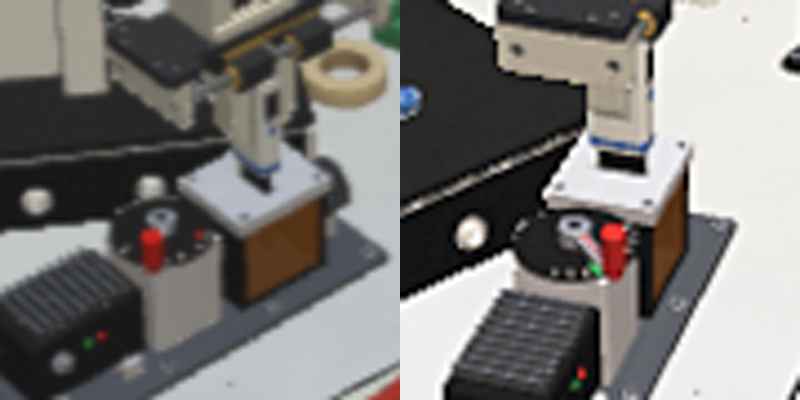

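The meter is seated with a clear gap under the handle. Forces on it are near zero and the lever is on the green, so I'm handing in.

```bash
python3 -c "
from cell import arm
print(arm.sign_off())"
```

```text
the job is handed in; nothing more can be done
None
```

I handed the job in: the lever is on the green mark at about 47° (0.82 rad) by camera estimate, and the meter is held upright through the slot, sensor facing the laser and, by calculation, at beam height, with under 1 N on the tool; the verdict was not shown.

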